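Load the last turned shafts into the wash carrier and shut its hold-down grille

TASK

Finish loading the blue wash carrier: of the three turned steel shafts still out on the worktop, one has toppled over. Put each of them upright, thick end down, fully down into one of the three empty pockets (leave the shafts that are already in their pockets), then swing the wire grille down over them until it is fully shut. Do not shove or knock over the bottle and the other things lying about.

Things in the scene. Friction and masses are not known exactly. Their poses are not given: they have to be found in the camera images.
- carrier: wash carrier, fixed: blue block, 116 x 168 mm, 46 mm high, with 2 x 3 square pockets (44 mm wide, 52 mm apart, 40 mm deep, chamfered, floor 6 mm above the worktop), on a steel sheet 178 x 186 mm. Origin: centre of its underside; x from its front to the hinge side, y to the left. Two slim hinge posts at x +80, y +-88 mm, 108 mm high.
- shaft_1: turned grey steel shaft, 85 mm long, about 0.27 kg, standing on the worktop. Origin: centre of its foot's end face; z along the shaft to its thin end. Along z: foot 28 mm dia (0 to 17 mm), collar 38 dia (17 to 37), neck 22 dia (37 to 60, a key 15 mm off the axis at 37 to 44), thin end 18 dia (60 to 85): grasp it there. Centre of mass at 34 mm.
- shaft_2: a shaft like shaft_1, standing on the worktop.
- shaft_3: a shaft like shaft_1, but toppled: it lies on its collar's edge and its thin end, which points roughly to the robot and droops 0.15 rad (axis 22 mm above the worktop at the foot, 10 mm at the thin end). Pinched lightly (3 N) at the thin end from above it turns between the fingers and can be tipped up over its foot's edge; it stands stably once nearly upright.
- loaded_1: a shaft like shaft_1 that already stands loose in a pocket of the carrier, its top 91 mm above the worktop; leave it there.
- loaded_2: a shaft like shaft_1 that already stands loose in a pocket of the carrier, its top 91 mm above the worktop; leave it there.
- loaded_3: a shaft like shaft_1 that already stands loose in a pocket of the carrier, its top 91 mm above the worktop; leave it there.
- pad_1: thin white round pad, 32 mm dia, at the bottom of an empty pocket: marks the pocket's centre. Origin: on the pocket floor (6 mm above the worktop); a seated shaft's origin comes to this point.
- pad_2: thin white round pad, 32 mm dia, at the bottom of an empty pocket: marks the pocket's centre. Origin: on the pocket floor (6 mm above the worktop); a seated shaft's origin comes to this point.
- pad_3: thin white round pad, 32 mm dia, at the bottom of an empty pocket: marks the pocket's centre. Origin: on the pocket floor (6 mm above the worktop); a seated shaft's origin comes to this point.
- grille (a joint): hinge angle of the wire hold-down grille (rad): 0 shut (level, 99 mm above the worktop, just above the shafts' tops), 1.57 upright, 1.85 at its stop leaning back. Starts raised (1.5 to 1.85) and stays so by hinge friction; let go below about 1 rad it falls shut (0.22 kg).
- grille_hinge (a point): point on the hinge axis (along the carrier's y), in the middle of it, 99 mm above the worktop.
- grille_handle (a point): middle of the grille's red handle bar: 10 mm dia, parallel to the hinge axis, 190 mm from it; 72 mm of it are free between its legs, and a 37 mm gap separates it from the grille's front wire. The raised grille is 160 mm wide.
- cleaner_bottle: white bottle with a red cap, 51 mm dia, 137 mm high, loose bystander; origin: centre of its underside.
- v_block: steel V-block, 52 x 62 x 36 mm high, loose bystander; origin: centre of its underside.
- tip_box: small orange and white box, 41 x 61 x 19 mm high, loose bystander; origin: centre of its underside.
- ring_gauge: steel ring gauge, 69 mm dia, 20 mm high, fixed to the worktop; origin: centre of its underside.
- mixer_unit: white bench unit, 182 mm (its x) by 150 mm (its y), 134 mm high, fixed, to the right of the work; origin: centre of its underside.
Mind the look-alikes: they are no part of the job. What is shaped like the shaft_1 but purple is not meant. Leave any red look-alike of the shaft_2 alone.

How it is judged:
By the outcome, as a careful person would: the job done as asked, in the order asked, and still so for the second after the job is handed in, with the robot touching nothing.
It also fails if it takes over 72 s, if anything falls off the work surface, if the arm or the gripper's body presses on something with over 40 N, if the wrist force passes 120 N, or if a joint passes its speed limit or range.

ROBOT

A 7-joint arm with a two-finger parallel gripper is mounted at the origin on a cart in front of the work surface, level with it; the furniture and walls round the work are solid. World frame = base frame: x ahead of the robot, y to its left, z up, the work surface at z = 0. Lengths are in m, angles in rad, forces in N, time in s.
With the tool pointing down it reaches from about 0.425 to 1.025 m from the base axis. Payload 9.4 kg.
Tool frame: the origin (TCP) lies on the front face of the gripper's body, between the roots of the fingers; the fingertips stand 84 mm ahead of it and the grasp point (between the pads) lies 65 mm ahead of it (tip_extent is the distance from the TCP to the fingertips, in m); z points along the fingers, y is the line along which they close (so a half turn about z gives the same grasp; the last joint's range is limited). The gripper opens to 93 mm and grips with 3 to 60 N. Pads are 15 mm wide; open, the fingers measure 128 mm over their backs; the gripper's body (75 mm by 188 mm) begins 65 mm behind the grasp point.
Start: joints at [1.18, 0.599, -0.003, 1.599, 0.002, 0.943, -0.08], TCP at [0.224, -0.69, 0.303] pointing down, gripper open.
Joint ranges: [-2.57, 2.57], [-0.35, 1.97], [-1.29, 1.29], [0.11, 2.56], [-1.05, 4.19], [0.11, 1.86], [-2.63, 2.63]. Speed limits (rad/s): [2.22, 2.22, 3.01, 3.01, 3.14, 3.14, 3.14].

INTERFACE

Orientations are given as a unit quaternion [w, x, y, z].
In Python, from plant import goto, move_l, move_j, open_jaws, grab, sleep, inverse_kinematics, read_state, capture, Unreachable, finish_job, tip_extent gives the robot as it stands. Calls block until the motion is done:
- goto(position, orientation): joint-space move of the TCP to a pose.
- move_l(position, ori=None, feed=0.15): straight line of the TCP; ori=None keeps the orientation; feed is the mean speed in m/s.
- move_j(angles): joint-space move.
- open_jaws() and grab(strength=None): open the fingers fully, or close them until they stop; strength is the grip in N (None keeps the last).
- sleep(seconds).
- inverse_kinematics(position, orientation): joint angles nearest the present ones, or None.
- read_state(): the state.
- capture(name): name is "scene" or "top" or "wrist"; returns a dict with "pixels" (400x640x3 uint8, blue, green, red), "mtx" (3x3 intrinsics, pixels), "R" (3x3) and "t" (3): a world point X has camera coordinates R X + t; the wrist camera has in their place "mount" (4x4, takes a point from camera to tool coordinates, whose origin is the TCP and whose axes are the flange's). Camera axes: x right, y down, z forward; pixel columns grow to the right and rows downward; lengths in m; the calibration is good to about 2 mm. A picture is of the moment at which its call begins: read the wrist's pose just before it. There is no depth.
A pose or a line that the arm cannot do raises Unreachable and nothing moves.
- finish_job(): hands the job in; it is judged then, once.
The state is a dict: "time_s": time; "qpos": joint angles; "qvel": joint speeds; "joint_torque": joint torques, N m; "tcp_pos": TCP position; "orientation": TCP orientation; "wrist_force": force on the tool from outside, world axes, zero at the start; "wrist_torque": the same for the moment, N m; "opening": finger opening in m; "gripper_force": force on a finger pad.
Only numpy, scipy, OpenCV 4.12 (cv2) and the standard library are available. Lean on these libraries where they do the work, as an engineer would, in place of code of your own. Each camera call takes 0.05 s, during which the arm holds its last target. There are 200 camera calls.

## Working session

There is one attempt and no reset: what is moved stays moved. The work goes in short steps, each a Python script; the robot and the scene stay as the last script left them, time stands still between calls to the robot, and variables do not carry over. Pictures are saved under pics/ and viewed, at most 10 in all, crops included, and the job is handed in when it is done.

```bash
ls; mkdir -p pics; python3 - <<'E'
from plant import *
import cv2,numpy as np,pickle
d={}
for n in("scene","top"):
    c=capture(n);d[n]=c;cv2.imwrite(f"pics/{n}0.png",c["pixels"]);print(n,c["mtx"],c["R"],c["t"])
pickle.dump(d,open("cams.pkl","wb"))
s=read_state();print(s["time_s"],s["tcp_pos"],s["orientation"],s["wrist_force"],s["opening"]);w=capture("wrist");print(w["mount"],w["mtx"])
E
```

```text
pics
scene [[463.88383648   0.         322.41806329]
 [  0.         463.88383648 191.27294388]
 [  0.           0.           1.        ]] [[-0.31695607 -0.94842926  0.00456025]
 [-0.70691944  0.23303484 -0.66780212]
 [ 0.63230037 -0.21488766 -0.74432489]] [0.0702732  0.47229712 0.95341056]
top [[432.15775982   0.         320.50079129]
 [  0.         432.15775982 198.76776776]
 [  0.           0.           1.        ]] [[-0.00939941 -0.99982015 -0.01647182]
 [-0.99376298  0.01117038 -0.1109521 ]
 [ 0.11111615  0.0153262  -0.99368924]] [-0.08092181  0.57806589  1.03256762]
0.1 [ 0.22369196 -0.68930087  0.30198659] [-6.37107961e-04  9.87709200e-01  1.56301309e-01 -1.73613554e-04] [-0.97036441 -0.26085263 -0.5218578 ] 0.09260513849769811
[[-6.70127958e-04 -9.65174882e-01 -2.61604662e-01  7.35888154e-02]
 [ 9.99999766e-01 -6.83273023e-04 -4.07096800e-05 -1.32002769e-03]
 [-1.39455447e-04 -2.61604628e-01  9.65175113e-01 -8.19392717e-02]
 [ 0.00000000e+00  0.00000000e+00  0.00000000e+00  1.00000000e+00]] [[352.31777632   0.         313.72467158]
 [  0.         352.31777632 196.62286562]
 [  0.           0.           1.        ]]
```

View pics/scene0.png

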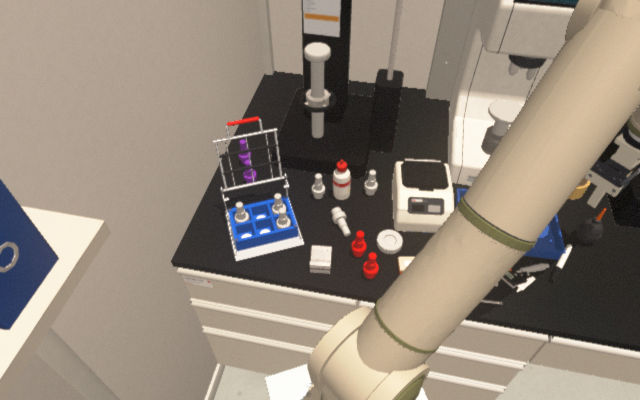

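View pics/top0.png

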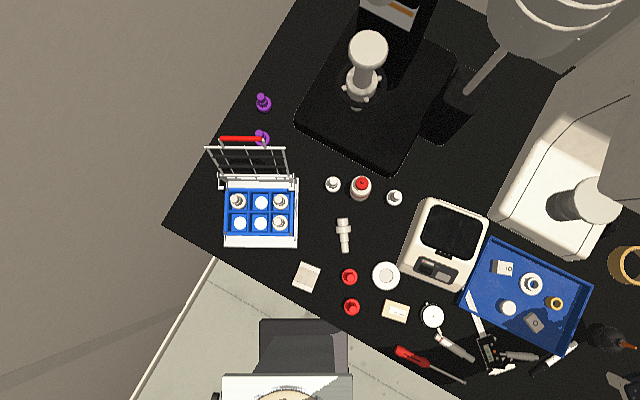

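The top view shows grey shafts standing at (333,184) and (395,198), and the toppled one at (344,234). Grey matches the description. The purple look-alikes at (263,102) and (262,138) and the red ones at (349,276) and (351,306) are not meant. The empty pockets' pads are at about (261,201), (239,223) and (261,223). I'll confirm in an enlarged crop.

```bash
cat > h.py <<'E'
import numpy as np,cv2,pickle
from plant import *
from scipy.spatial.transform import Rotation as Rt
def ray(c,u,v,z):
    "pixel -> world point on plane z (fixed camera)"
    R,t=c["R"],c["t"]; d=R.T@np.linalg.solve(c["mtx"],[u,v,1.]); o=-R.T@t
    return o+d*(z-o[2])/d[2]
def wcap():
    s=read_state();c=capture("wrist");q=s["orientation"];M=np.eye(4)
    M[:3,:3]=Rt.from_quat([q[1],q[2],q[3],q[0]]).as_matrix();M[:3,3]=s["tcp_pos"]
    T=np.linalg.inv(M@c["mount"]);c["R"],c["t"]=T[:3,:3],T[:3,3];return c
def proj(c,X):
    p=c["mtx"]@(c["R"]@np.asarray(X,float)+c["t"]);return p[:2]/p[2]
def quat(zdir,ydir):
    z=np.array(zdir,float);z/=np.linalg.norm(z);y=np.array(ydir,float);y-=y@z*z;y/=np.linalg.norm(y)
    q=Rt.from_matrix(np.c_[np.cross(y,z),y,z]).as_quat();return [q[3],q[0],q[1],q[2]]
def two(ca,ua,cb,ub):
    "triangulate"
    P=[c["mtx"]@np.c_[c["R"],c["t"]] for c in(ca,cb)]
    X=cv2.triangulatePoints(P[0],P[1],np.array(ua,float).reshape(2,1),np.array(ub,float).reshape(2,1));return (X[:3]/X[3]).ravel()
E
python3 - <<'E'
from h import *
d=pickle.load(open("cams.pkl","rb"));t=d["top"]
im=t["pixels"]
cv2.imwrite("pics/crop1.png",cv2.resize(im[125:325,195:435],None,fx=3.3,fy=3,interpolation=cv2.INTER_CUBIC)[:600,:800])
for n,u,v,z in[("s1top",333,184,.085),("s2top",395,198,.085),("s3",344,219,.022),("s3t",346,252,.01),("pad",261,201,.006),("pad",239,223,.006),("pad",261,223,.006),("bottle",361,183,.137),("l",238,200,.091),("l",280,201,.091),("l",280,223,.091),("vb",307,275,.036),("red",349,276,.085)]:
    print(n,ray(t,u,v,z).round(4))
s=d["scene"]
print("handle",two(t,(241,139),s,(243,121)).round(4),"L",two(t,(221,139),s,(229,124)).round(4),"R",two(t,(262,139.5),s,(259,120)).round(4))
E
```

```text
s1top [ 0.6057 -0.1174  0.085 ]
s2top [ 0.5711 -0.2614  0.085 ]
s3 [ 0.5273 -0.1443  0.022 ]
s3t [ 0.4463 -0.1484  0.01  ]
pad [0.5761 0.0639 0.006 ]
pad [0.5211 0.119  0.006 ]
pad [0.5205 0.0635 0.006 ]
bottle [ 0.5996 -0.1788  0.137 ]
l [0.5698 0.1045 0.091 ]
l [0.5664 0.0065 0.091 ]
l [0.5152 0.0064 0.091 ]
vb [ 0.3925 -0.0527  0.036 ]
red [ 0.3926 -0.1513  0.085 ]
handle [0.6655 0.0602 0.2844] L [0.6653 0.0967 0.285 ] R [0.6656 0.0207 0.2775]
```

View pics/crop1.png

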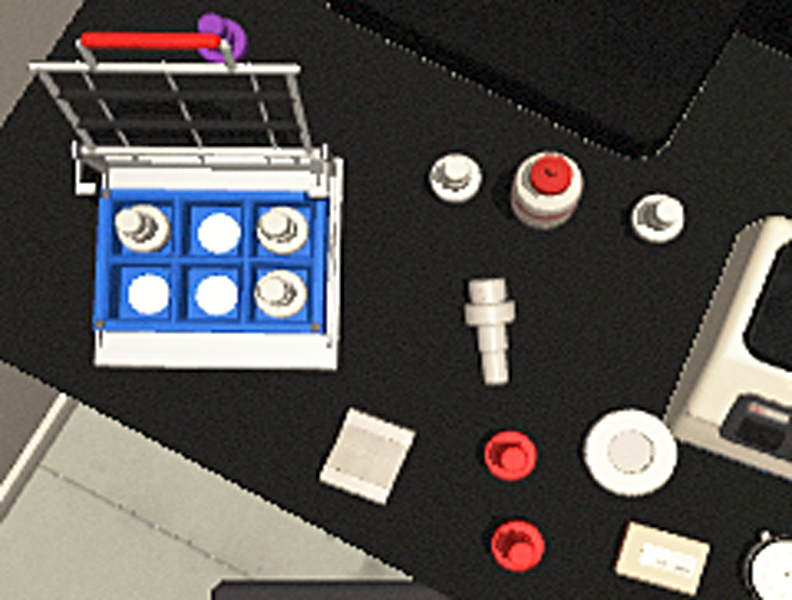

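Confirmed: the three grey shafts are at crop (456,175), (658,215) and (490,330, thin end to the robot), and the empty pads are at crop (219,233), (149,294) and (216,294). Next I'll check reachability of the planned poses, then take one close wrist look.

```bash
cat >> h.py <<'E'
Z=np.array([0,0,1.])
def pose(theta,phi=0,flip=1):
    """closing axis h=(-sin th,cos th,0)*; tool z tilted phi forward (n=(cos,sin))"""
    n=np.array([np.cos(theta),np.sin(theta),0]);h=np.array([-np.sin(theta),np.cos(theta),0])
    z=n*np.sin(phi)-Z*np.cos(phi);return z,quat(z,-flip*h)
E
python3 - <<'E'
from h import *
r=np.radians
for nm,g,th,ph in[("look",(.55,-.15,.40),0,0),("s1pick",(.606,-.117,.076),r(35),r(30)),("rear",(.575,.064,.082),r(35),r(30)),("rearhi",(.575,.064,.18),r(35),r(30)),("frontmid",(.521,.064,.082),r(27),0),("fl",(.521,.119,.082),r(-45),0),("s2pick",(.571,-.261,.076),r(27),0),("s2alt",(.571,-.261,.076),r(-45),0),("s3",(.455,-.148,.022),0,0),("handle",(.69,.06,.29),0,0),("h2",(.5,.06,.2),0,0)]:
  for f in(1,-1):
    z,q=pose(th,ph,f);j=inverse_kinematics(np.array(g)-.065*z,q);print(nm,f,None if j is None else np.round(j,2))
z,q=pose(0);goto([.52,-.14,.33],q)
c=wcap();pickle.dump(c,open("w1.pkl","wb"));cv2.imwrite("pics/w1.png",c["pixels"]);print(read_state()["time_s"])
E
```

```text
look 1 [ 0.27  0.27 -0.14  1.74  0.04  1.14 -1.45]
look -1 [ 0.79  0.37 -0.87  1.71  0.3   1.2   1.42]
s1pick 1 [ 0.99  0.96 -1.09  2.17  1.61  0.4  -2.18]
s1pick -1 [ 0.99  0.96 -1.09  2.17  1.61  0.4   0.96]
rear 1 [ 0.32  0.7  -0.55  2.35  2.9   0.3   2.39]
rear -1 [ 0.63  0.9  -1.09  2.34  2.05  0.56  0.16]
rearhi 1 [ 0.21  0.46 -0.37  2.3   4.17  0.11  1.04]
rearhi -1 [ 0.67  0.66 -1.08  2.28  1.61  0.35  0.5 ]
frontmid 1 [-0.23  0.6  -0.    2.18  0.01  0.36 -1.34]
frontmid -1 [ 0.38  0.78 -0.93  2.14  0.99  0.74  0.82]
fl 1 [-0.52  0.63  0.27  2.17 -0.42  0.39 -2.25]
fl -1 [-0.06  0.63 -0.39  2.14  0.54  0.46 -0.09]
s2pick 1 [ 0.36  0.69 -0.03  1.95  0.04  0.51 -0.8 ]
s2pick -1 [ 0.99  0.97 -1.11  1.9   1.05  1.01  1.42]
s2alt 1 [ 0.18  0.7   0.24  1.96 -0.31  0.52 -1.71]
s2alt -1 [ 0.61  0.72 -0.42  1.93  0.5   0.59  0.65]
s3 1 [ 0.18  0.7   0.02  2.31 -0.09  0.14 -1.28]
s3 -1 [ 0.39  0.7  -0.28  2.3   0.85  0.24  0.91]
handle 1 [-0.08  0.52 -0.14  1.62  0.08  1.01 -1.81]
handle -1 [ 0.35  0.65 -0.87  1.59  0.53  1.16  0.93]
h2 1 [-0.14  0.39 -0.13  2.13  0.08  0.62 -1.89]
h2 -1 [ 0.36  0.5  -0.83  2.1   0.54  0.76  0.76]
2.4333
```

View pics/w1.png

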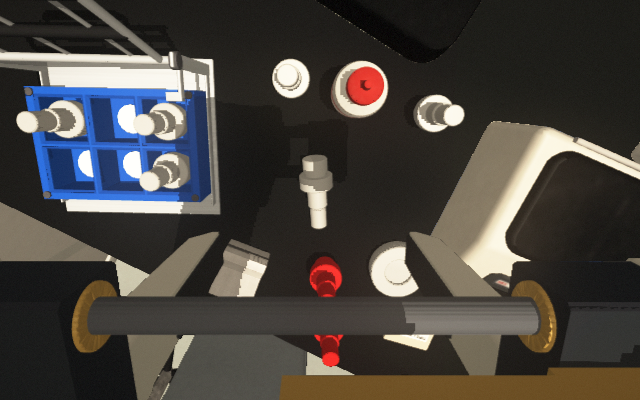

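The wrist view (x up) shows s1's top at (288,75), s2's top at (453,115), and s3 from foot (315,160) to thin end (318,228). The bottle cap is at (365,86) and the grey mixer is at the right. Now I'll compute positions from masks.

```bash
python3 - <<'E'
from h import *
d=pickle.load(open("cams.pkl","rb"));t=d["top"];s=d["scene"];w=pickle.load(open("w1.pkl","rb"))
def comps(c,mask,box,mn=60,z=.006):
    u0,v0,u1,v1=box;m=np.zeros(mask.shape,np.uint8);m[v0:v1,u0:u1]=mask[v0:v1,u0:u1]
    n,_,st,ce=cv2.connectedComponentsWithStats(m)
    return [(st[i][4],ce[i].round(1),st[i][:4]) for i in range(1,n) if st[i][4]>=mn]
for c,box,nm in((t,(220,186,300,238),"top"),):
    im=c["pixels"].astype(int);m=((im.min(2)>225)).astype(np.uint8)
    for a,ce,bb in comps(c,m,box):print(nm,a,ce,bb,ray(c,*ce,.006).round(4))
# lying shaft: grey mask axis
for c,box,nm,z in((t,(325,210,365,262),"top",.02),(w,(290,145,345,235),"w",.02)):
    m=(c["pixels"].min(2)>85).astype(np.uint8)
    k=comps(c,m,box,200);print(nm,[(a,ce,bb) for a,ce,bb in k])
    mm=np.zeros_like(m);u0,v0,u1,v1=box;mm[v0:v1,u0:u1]=m[v0:v1,u0:u1]
    for v in range(v0,v1,6):
        xs=np.flatnonzero(mm[v]); 
        if len(xs): print(v,xs.min(),xs.max(),end=' | ')
    print()
print("s1",ray(w,288,75,.085),ray(t,333.2,181,.085),"s2",ray(w,453,115,.085),ray(t,394.5,196.8,.085))
print("s3 foot,tip",ray(w,314,157,.022),ray(w,318.5,228,.012),"mixer top",ray(t,433,197,.134),ray(t,404,265,.134))
print("base edge",ray(w,420,62,0.03),ray(w,312,0,.03),"bottle",ray(w,365,86,.137))
print("hinge corners",two(t,(220,182),s,(225,193)),"red",ray(w,327,290,.085))
E
```

```text
top 123 [265.9 186.6] [228 186  66   4] [0.6126 0.0516 0.006 ]
top 95 [295.9 217.2] [294 186   4  52] [ 0.5342 -0.0242  0.006 ]
top 60 [282.2 202.6] [273 195  15  14] [0.5714 0.0102 0.006 ]
top 123 [260.9 202.1] [255 196  13  13] [0.5733 0.0641 0.006 ]
top 120 [239.6 222.5] [234 217  12  12] [0.5223 0.1175 0.006 ]
top 123 [260.4 222.8] [255 217  12  13] [0.521  0.0651 0.006 ]
top 65 [281.4 223.4] [273 216  14  14] [0.519  0.0122 0.006 ]
top 117 [255.5 236.6] [226 236  68   2] [0.4866 0.0771 0.006 ]
top [(np.int32(350), array([343.4, 233.2]), array([336, 218,  15,  35], dtype=int32))]
222 337 347 | 228 336 350 | 234 340 347 | 240 340 348 | 246 341 348 | 252 342 348 | 
w [(np.int32(1622), array([316.1, 187.4]), array([300, 155,  32,  74], dtype=int32))]
157 304 325 | 163 303 326 | 169 303 326 | 175 300 331 | 181 300 331 | 187 300 331 | 193 307 326 | 199 308 326 | 205 308 326 | 211 310 325 | 217 311 325 | 223 311 326 | 
s1 [ 0.61530301 -0.11695241  0.085     ] [ 0.61284605 -0.11791207  0.085     ] s2 [ 0.58073499 -0.26551205  0.085     ] [ 0.57389546 -0.26034477  0.085     ]
s3 foot,tip [ 0.53308696 -0.13974813  0.022     ] [ 0.44550779 -0.14503389  0.012     ] mixer top [ 0.56687726 -0.33770313  0.134     ] [ 0.41846481 -0.26907789  0.134     ]
base edge [ 0.63132532 -0.24780149  0.03      ] [ 0.6883167  -0.13805289  0.03      ] bottle [ 0.6038948  -0.17772436  0.137     ]
hinge corners [0.61050791 0.14353641 0.10431555] red [ 0.40424455 -0.1529127   0.085     ]
```

```bash
python3 - <<'E'
from h import *
th=.06;ph=np.radians(-10);z,q=pose(th,ph);n=np.array([np.cos(th),np.sin(th),0])
s=.075;d=.0765;p0=np.array([.456,-.1455,.011])
def R(a): return np.array([[-np.cos(a),-np.sin(a)],[np.sin(a),-np.cos(a)]]) # cols u(axis), down-normal ; coords (n,z)
piv=[(-.15,0,(.037,.019)),(0,.286,(.017,.019)),(.286,np.pi/2,(0,.014))]
# pinch path in (n,z): rolling on successive edges
P=[];c=None
F=np.array([0.,.0])-R(-.15)@[s,0]  # foot centre relative to pinch
for a0,a1,e in piv:
    e=np.array(e);c=F+R(a0)@e
    for a in np.linspace(a0,a1,2 if a1<1 else 7)[1:]:
        F=c-R(a)@e;P.append((a,F+R(a)@[s,0]))
for a,x in P:print(round(a,2),x.round(4))
g=lambda p:p-d*z
goto(g(p0+[0,0,.10]),q);move_l(g(p0),feed=.12)
grab(3);st=read_state();print(st["opening"],st["gripper_force"],st["wrist_force"],st["time_s"])
for a,x in P: move_l(g(p0+n*x[0]+[0,0,x[1]]),feed=.09)
st=read_state();print(st["opening"],st["wrist_force"],st["tcp_pos"],st["time_s"])
c=capture("scene");cv2.imwrite("pics/s2.png",cv2.resize(c["pixels"][140:300,200:440],None,fx=3,fy=3))
E
```

```text
0.0 [0.0024 0.0059]
0.29 [0.0101 0.0215]
0.5 [0.019  0.0351]
0.71 [0.0306 0.0466]
0.93 [0.0444 0.0553]
1.14 [0.0597 0.0609]
1.36 [0.0759 0.0632]
1.57 [0.0921 0.0619]
0.018769740250855666 3.000730774942042 [ 0.12803775 -0.79864809  0.01060788] 5.225
0.018159212669141486 [1.00479303 0.25672028 2.41128816] [ 0.56145788 -0.13909172  0.14809139] 7.8167
```

View pics/s2.png

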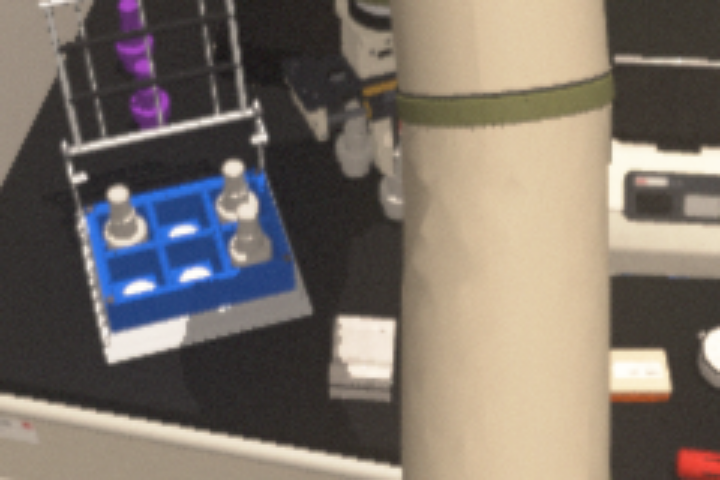

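The scene view shows the arm hiding the shaft; the carrier is untouched. I'll release, rise and check with the wrist camera.

```bash
python3 - <<'E'
from h import *
open_jaws();st=read_state();p=np.array(st["tcp_pos"]);move_l(p+[0,0,.12],feed=.25)
z,q=pose(0);goto([.50,-.14,.30],q)
c=wcap();pickle.dump(c,open("w2.pkl","wb"));cv2.imwrite("pics/w2.png",c["pixels"]);print(read_state()["time_s"],proj(c,[.545,-.14,.085]))
E
```

```text
10.1417 [315.20677785 132.97964147]
```

View pics/w2.png

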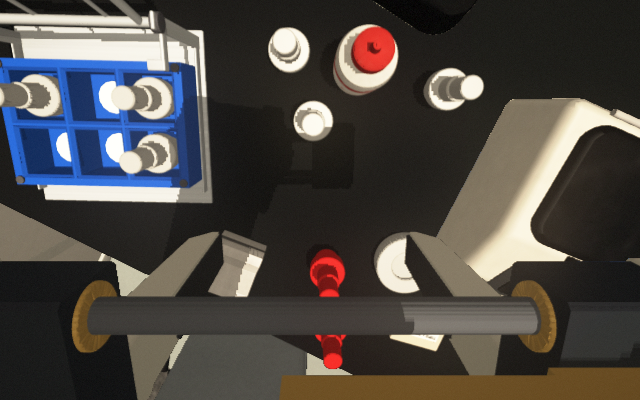

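s3 now stands, with its top at (312,123). s1's top is at (285,41) and s2's at (472,88); nothing else has moved. Next, s3 goes into the rear middle pocket with the camera turned towards the robot.

```bash
cat >> h.py <<'E'
ZP=.152   # TCP height for a pick: fingertips 68 mm up the shaft
def pick(xy,th,f=25):
    z,q=pose(th,0,-1);goto([*xy,.29],q);move_l([*xy,ZP],feed=.2);grab(f)
    s=read_state();print("grip",s["opening"],s["gripper_force"],s["time_s"]);move_l([*xy,.29],feed=.25)
    print("held",read_state()["wrist_force"].__repr__(),read_state()["opening"])
def place(xy,th,slide=0):
    z,q=pose(th,0,-1);goto([*xy,.29],q);move_l([*xy,ZP+.025],feed=.2);move_l([*xy,ZP+.007],feed=.06)
    s=read_state();print("seat F",s["wrist_force"],s["tcp_pos"],s["opening"])
    if slide: grab(3);move_l([*xy,ZP+.007+slide],feed=.06)
    open_jaws();move_l([*xy,.29],feed=.25);print("t",read_state()["time_s"])
E
python3 - <<'E'
from h import *
w=pickle.load(open("w2.pkl","rb"))
m=(w["pixels"].min(2)>150).astype(np.uint8)
for n,(u,v) in dict(s3=(312,123),s1=(285,41),s2=(472,88)).items(): print(n,ray(w,u,v,.085).round(4))
xy=ray(w,312,123,.085)[:2]
z,q=pose(np.radians(-20));j=np.array(inverse_kinematics([*xy,.30],q));j[6]+=np.pi if j[6]<0 else -np.pi;print(j.round(2))
move_j(j);print(read_state()["orientation"],pose(np.radians(-20),0,-1)[1])
pick(xy,np.radians(-20));place([.5733,.0641],0,.017)
c=capture("top");cv2.imwrite("pics/t3.png",cv2.resize(c["pixels"][125:285,205:425],None,fx=3,fy=3,interpolation=cv2.INTER_CUBIC))
E
```

```text
s3 [ 0.5531 -0.1374  0.085 ]
s1 [ 0.6158 -0.1165  0.085 ]
s2 [ 0.5805 -0.2662  0.085 ]
[ 0.1   0.42  0.06  1.97 -0.03  0.76  1.4 ]
[-1.73017502e-04  1.73837626e-01  9.84774314e-01 -1.09977995e-05] [np.float64(0.0), np.float64(0.17364817766693036), np.float64(0.9848077530122081), np.float64(0.0)]
grip 0.01763571423442467 24.906059332424775 14.7917
held array([-0.13730969, -0.68003098, -4.09447212]) 0.017801816844691058
seat F [ 0.10794896  0.34417739 -2.73716178] [0.57317401 0.06411419 0.15879948] 0.018158486906840673
t 19.9917
```

View pics/t3.png

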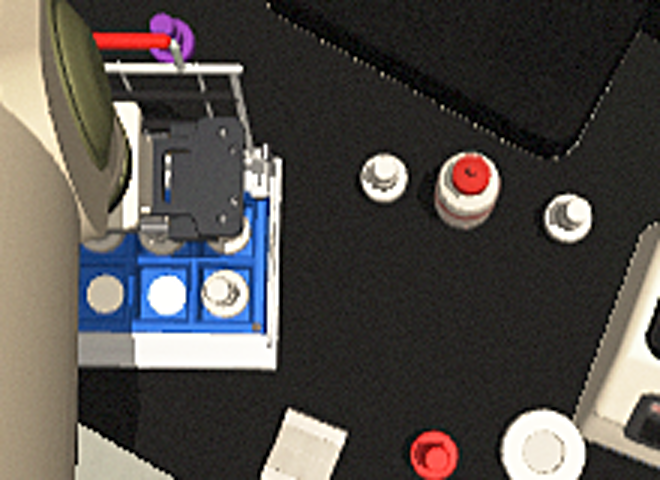

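The top view shows the rear middle pocket filled (crop 160,235), with s1, s2 and the bottle unmoved. Next are s1 to the front middle pocket and s2 to the front left.

```bash
python3 - <<'E'
from h import *
r=np.radians
pick([.615,-.117],r(-80));place([.521,.0651],r(27))
pick([.579,-.265],r(-80));place([.5223,.1175],r(-45))
z,q=pose(0,0,-1);goto([.52,-.12,.33],q)
c=capture("top");pickle.dump(c,open("t4.pkl","wb"));s=capture("scene");pickle.dump(s,open("s4.pkl","wb"))
a=cv2.resize(c["pixels"][125:265,205:345],(400,400));b=cv2.resize(s["pixels"][110:260,200:350],(400,400));cv2.imwrite("pics/t4.png",np.hstack([a,b]))
print(read_state()["time_s"])
E
```

```text
grip 0.017786256898176797 24.99627341487212 22.85
held array([-0.06724584, -0.3337866 , -3.43620612]) 0.01763219260597981
seat F [ 0.10955874 -0.13897571 -3.46287197] [0.5208835  0.06510835 0.15882413] 0.018149450566601125
t 27.7417
grip 0.017847681292290755 24.993408006068876 31.0083
held array([-0.19711766,  0.5615294 , -3.20482038]) 0.018092233324378714
seat F [ 0.24240089  0.62417167 -1.96433916] [0.5221839  0.11751583 0.15883397] 0.01771119013471177
t 36.25
37.3917
```

View pics/t4.png

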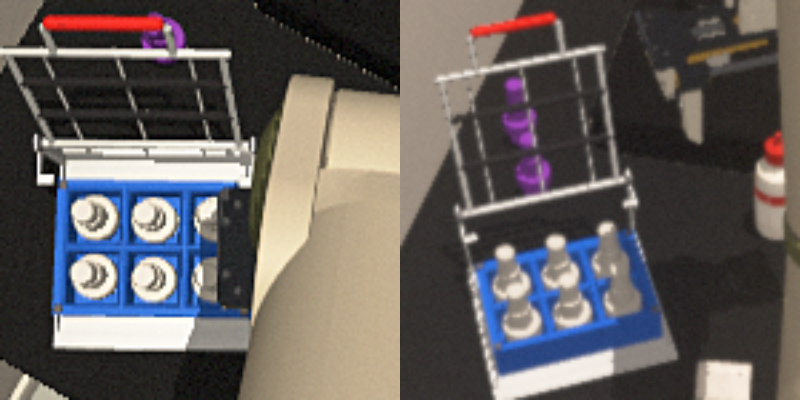

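Both views show all six pockets filled with tops level, and the raised grille's red handle at left-half pixels (45–165, 22). Now I'll swing the grille down from behind with closed fingers.

```bash
python3 - <<'E'
from h import *
t=pickle.load(open("t4.pkl","rb"));s=pickle.load(open("s4.pkl","rb"))
def red(c,b):
    u0,v0,u1,v1=b;p=c["pixels"][v0:v1,u0:u1].astype(int);v,u=np.nonzero((p[...,2]>130)&(p[...,1]<60)&(p[...,0]<60));return ((u.min()+u.max())/2+u0,v.mean()+v0)
H=two(t,red(t,(205,125,275,150)),s,red(s,(220,110,270,130)));print(H)
hx,hz=.627,.099;a0=np.arctan2(H[2]-hz,hx-H[0]);print("angle",a0,np.hypot(H[2]-hz,hx-H[0]))
z,q=pose(0,0,-1);y=H[1];L=tip_extent if not callable(tip_extent) else tip_extent()
move_l([.52,-.12,.43],feed=.3);grab(10)
goto([H[0]+.045,y,.43],q);move_l([H[0]+.035,y,H[2]-.014+L],feed=.2)
print(read_state()["wrist_force"],read_state()["time_s"])
f0=read_state()["wrist_force"]
for a in np.linspace(a0,.8,9):
    move_l([hx-.19*np.cos(a)+.012,y,hz+.19*np.sin(a)-.014+L],feed=.2);print(round(a,2),(read_state()["wrist_force"]-f0).round(1))
sleep(.5);p=np.array(read_state()["tcp_pos"]);move_l(p+[.0,0,.1],feed=.3)
goto([.45,-.15,.35],q)
c=capture("top");s=capture("scene")
a=cv2.resize(c["pixels"][125:265,205:345],(400,400));b=cv2.resize(s["pixels"][110:260,200:350],(400,400));cv2.imwrite("pics/t5.png",np.hstack([a,b]))
try:
    H=two(c,red(c,(205,130,300,270)),s,red(s,(210,110,310,270)));print("handle now",H)
except Exception as e: print(e)
print(read_state()["time_s"])
E
```

```text
[0.6778974  0.06026412 0.28309974]
angle 1.8405253635820709 0.1910059169684423
[1.89418168 0.8913299  0.97535817] 40.9167
1.84 [-2.  -0.6 -0.4]
1.71 [-1.7 -1.2 -2.1]
1.58 [-1.8 -0.6 -0.6]
1.45 [-1.7 -0.9 -0.9]
1.32 [-1.5 -0.8 -0.7]
1.19 [-1.6 -0.7 -0.3]
1.06 [-1.4 -0.8 -0.3]
0.93 [-1.6 -1.  -1. ]
0.8 [-2.1 -0.8  0.4]
handle now [0.43586695 0.0672487  0.09877088]
45.3667
```

View pics/t5.png

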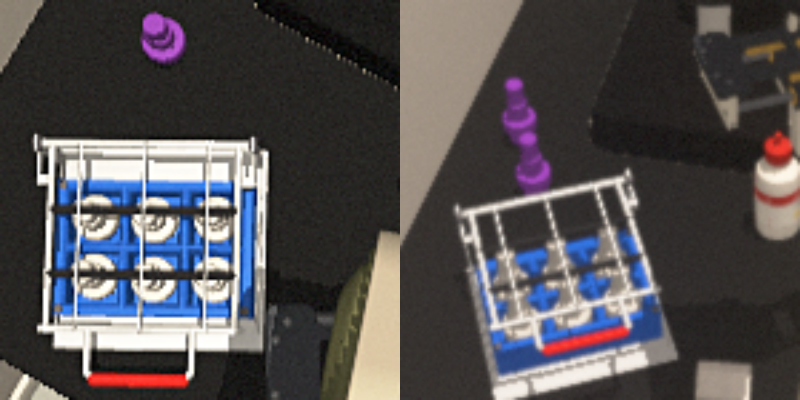

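The picture shows the grille lying level over all six shafts. Its handle triangulates to z = 98.8 mm, against 99 mm when shut, and the bottle and look-alikes are undisturbed. Handing in.

```bash
python3 -c "
from plant import *
print(finish_job())"
```

```text
the job is handed in; nothing more can be done
None
```

All three shafts are seated upright in the empty pockets, the grille is shut (handle measured at 98.8 mm against 99 mm), nothing else was seen to move, and the job was handed in at about 45 s.

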